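# Park the shaker and the timer along the board's edge

## Robot

A 6-joint arm with a two-finger parallel gripper is mounted at the origin on a cart in front of the work surface, level with it; the furniture and walls round the work are solid. World frame = base frame: x ahead of the robot, y to its left, z up, the work surface at z = 0. Lengths are in m, angles in degrees, forces in N, time in s.
With the tool pointing down it reaches from about 0.4 to 0.825 m from the base axis. Payload 7 kg.
Tool frame: the origin (TCP) lies on the centre line of the jaws, within the pads' length; the fingertips stand 14 mm ahead of it and the grasp point (between the pads) lies 5 mm behind it; z points along the fingers, y is the line along which they close (so a half turn about z gives the same grasp; the last joint's range is limited). The gripper opens to 85 mm and grips with 20 to 120 N. Pads are 22 mm wide; open, the fingers measure 114 mm over their backs; the gripper's body (76 mm by 85 mm) begins 54 mm behind the grasp point. The pads swing forward as they close: fully open they stand 13 mm farther back than shut.
Start: joints at [-47.034, 20.546, 0.682, 0, -70.136, -16.507], TCP at [0.301, -0.604, 0.245] pointing down, gripper open.
Joint ranges: [-176.03, 176.03], [-82.01, 121.73], [-58.28, 71.71], [-173.87, 95.51], [-174.79, -0.11], [-173.66, 173.66]. Speed limits (degrees/s): [136.94, 136.94, 172.46, 180, 180, 180].

## Interface

Orientations are given as a 3x3 rotation matrix whose columns are the frame's x, y, z axes.
In Python, from plant import * gives the robot as it stands.
- The arm moves only by the tool servo_tool, never from a script. Its argument "rows" is a list of rows, each an object with "linear": the shift along the world's x, y, z in m, a list of three; "delta_rot": the turn, a rotation vector about the world's x, y, z in rad, a list of three; "gripper": the closure, from -1 (fully open) to 1 (shut). A call has 1 to 5 rows; each row shifts and turns the commanded pose from where the row before left it; what a row does not reach is not made up. A row lasts 1/12 s, in which the tool goes at most 41.7 mm and 7.16 degrees, less where a joint would pass 70% of its speed; a pose out of reach is approached as far as the arm can. A call with a gripper value outside its range is refused whole. The fingers move at their own pace and stop on an object; the grip force is fixed at half the most. Time passes only in rows, so rows that do not move let the fingers close. It gives the time, the measured TCP pose, the force, the opening and the grip force at its end, in the units of the state.
- read_state(): the state, without advancing time (a new reading comes with each control period).
- get_image(name): name is "side" or "top"; returns the picture (420x560x3 uint8, blue, green, red); there is no depth.
- camera_model(name): a dict with "fx", "fy", "cx", "cy" (pixels), "view" (4x4, takes a point from world to camera coordinates). Camera axes: x right, y down, z forward; pixel columns grow to the right and rows downward; lengths in m; the calibration is good to about 2 mm. A picture is of the moment at which its call begins. camera_model takes no time and is no camera call.
- sign_off(): hands the job in; it is judged then, once.
Trained networks look in the newest picture that a camera, given by its name, has taken for a name from the list of things; names that differ only in an ending like _2 or _b are one class to them, and where a whole thing is asked for, a point or a joint stands for the part that bears it (a point fixed in the world has none). Each returns a list of dicts, best first, with "confidence" (0 to 1); they miss things now and then, are a little off and sometimes report something else, mostly with a low value. They report only what shows in the picture. A call takes as long as a camera call. They do not tell look-alikes from the thing itself.
- recognise(camera, target): "bbox" ([left, top, right, bottom] in pixels, round what is visible of it).
The state is a dict: "clock": time; "qpos": joint angles; "qd": joint speeds; "effort": joint torques, N m; "ee_pos": TCP position; "tool_rot": TCP orientation; "wrist_force": force on the tool from outside, world axes, zero at the start; "moment": the same for the moment, N m; "opening": finger opening in m; "gripper_force": force on a finger pad.
Only numpy, scipy, OpenCV 4.12 (cv2) and the standard library are available. Lean on these libraries where they do the work, as an engineer would, in place of code of your own. Each camera call takes 0.05 s, during which the arm holds its last target. There are 200 camera calls.

## Task

Tidy the seasoning row: with the fingertips, gently push the steel shaker across the wooden board until it stands against the steel upstand at the back and right beside the pepper mill, and push the red timer against the back upstand right beside the shaker, so that mill, shaker and timer stand in one closed row. Only slide them: do not squeeze, lift or tip them, leave the mill in its corner without touching it with the robot, and leave everything else where it is.

Things in the scene. Friction and masses are not known exactly. Their poses are not given: they have to be found in the camera images.
- board: wooden hob cover board, 220 x 450 x 12 mm, fixed, with a steel upstand (25 mm above the board, 3 mm thick) along its back and its left end. Origin: inner corner of the upstands, on the board's upper face, 12 mm above the worktop. y runs along the back upstand to the left end, x square through it, away from the robot. Back upstand face: x = 0; end face: y = 0. Board: x from -220, y from -450 mm to 0
- mill: dark brown wooden pepper mill, 170 mm high, round foot 58 mm across, standing upright in the corner of the upstands at the left end of the board. Loose. Origin: centre of its underside
- shaker: round steel shaker with a screw cap, upright, 96 mm high; body 65 mm across up to 74 mm height, cap 68 mm across above that; about 0.26 kg, loose. Origin: centre of its underside, z axis up
- timer: round kitchen timer, white foot 62 mm across and 22 mm high, red dome 58 mm across above it, 54 mm high in all; about 0.11 kg, loose. Origin: centre of its underside, z axis up
- oil: yellow squeeze bottle, 45 mm across, 178 mm high, upright, a bystander. Origin: centre of its underside
- jus: brown squeeze bottle, 44 mm across, 172 mm high, upright, a bystander. Origin: centre of its underside
- bowl: small round steel bowl, 115 mm across, 38 mm high, a bystander. Origin: centre of its underside
- cutter: round steel forming ring, 64 mm across, 36 mm high, a bystander. Origin: centre of its underside
- probe: food thermometer lying flat, 226 mm long along its y axis, 38 mm wide, 18 mm high, a bystander. Origin: centre of its underside
- roll: white kitchen roll standing upright, about 80 mm across, 228 mm high, a bystander. Origin: on its underside near the centre
Not all that is in view belongs to the job. There is more than one size of the timer; the one meant has the size given above.

How it is judged (in metres and radians):
At the end, for the whole second after the job is handed in: Shaker and timer upright, at rest on the board, each foot at most 6 mm from the back upstand; gaps shaker to mill and timer to shaker at most 7 mm; order from the left end mill, shaker, timer; mill upright within 12 mm of its start (x of shaker in the frame of board between -0.0385 and -0.028 m and x of timer in the frame of board between -0.037 and -0.027 m and horizontal distance between shaker and mill below 0.07 m and horizontal distance between timer and shaker below 0.0705 m and y of shaker in the frame of board below -0.08 m and y of timer in the frame of board below -0.14 m and height (world z) of each of shaker, timer below 0.017 m and angle between each of shaker, timer, mill's own z axis and vertical below 0.06 rad and linear speed of each of shaker, timer below 0.01 m/s and distance of mill from where it was at the start of the episode below 0.012 m); the robot touches nothing.
It fails at once if the shaker or the timer is lifted off the board (height (world z) of any of shaker, timer above 0.022 m).
It fails at once if the shaker, the timer or the mill is tipped (angle between any of shaker, timer, mill's own z axis and vertical above 0.25 rad).
It fails at once if the shaker or the timer is pushed or squeezed with more than 30 N (contact force between the fingers and shaker above 30 N or contact force between the fingers and timer above 30 N).
It fails at once if the mill is shifted by more than 12 mm or touched by the robot (distance of mill from where it was at the start of the episode above 0.012 m or contact force between any of the arm, the fingers and mill above 0.5 N).
It fails at once if a bystander is shifted by more than 15 mm (distance of any of oil, jus, bowl, cutter, probe, roll from where it was at the start of the episode above 0.015 m).
It also fails if it takes over 70 s, if anything falls off the work surface, if the arm or the gripper's body presses on something with over 40 N, if the wrist force passes 120 N, or if a joint passes its speed limit or range.

## Working session

There is one attempt and no reset: what is moved stays moved. The work goes in short steps, Python scripts to look and compute and a tool call to move; the robot and the scene stay as the last step left them, time stands still between calls to the robot, and variables do not carry over. Pictures are saved under pics/ and viewed, at most 10 in all, crops included, and the job is handed in when it is done.

Besides the shell and the picture viewer there is one more tool, called after "Request:" as a command line: name --argument value ..., lists and objects as JSON in quotes. servo_tool: Moves the arm, as the interface text tells. Its arguments: {"type":"object","properties":{"rows":{"type":"array","items":{"type":"object","properties":{"linear":{"type":"array","items":{"type":"number"}},"delta_rot":{"type":"array","items":{"type":"number"}},"gripper":{"type":"number"}}}}},"required":["rows"]}

```bash
mkdir -p pics; ls
cat > h.py <<'E'
from plant import *
import numpy as np, cv2
def proj(c,P):
    m=camera_model(c);V=np.array(m["view"]);p=V[:3,:3]@np.array(P,float)+V[:3,3]
    return np.array([m["fx"]*p[0]/p[2]+m["cx"],m["fy"]*p[1]/p[2]+m["cy"]])
def ray(c,u,v,z):
    m=camera_model(c);V=np.array(m["view"]);R=V[:3,:3];o=-R.T@V[:3,3]
    d=R.T@np.array([(u-m["cx"])/m["fx"],(v-m["cy"])/m["fy"],1]);s=(z-o[2])/d[2];return o+s*d
E
python3 - <<'E'
from h import *
for c in("top","side"):
    cv2.imwrite(f"pics/{c}0.png",get_image(c))
    m=camera_model(c);V=np.array(m["view"]);print(c,m["fx"],(-V[:3,:3].T@V[:3,3]).round(3),V[:3,:3].round(2).tolist())
    for t in("shaker","timer","mill","board","oil","jus","bowl","cutter","probe","roll"):
        for r in recognise(c,t): print(c,t,np.round(r["bbox"]),round(r["confidence"],2))
s=read_state();print(s["clock"],s["ee_pos"],np.round(s["tool_rot"],2).tolist())
E
```

```text
pics
top 394.28886341250194 [ 0.433 -0.09   1.525] [[-0.0, -1.0, 0.02], [-1.0, -0.0, -0.04], [0.04, -0.02, -1.0]]
top shaker [252. 213. 270. 231.] 0.79
top timer [388. 221. 398. 233.] 0.59
top timer [289. 211. 305. 226.] 0.51
top mill [208. 184. 226. 205.] 0.74
top board [211. 189. 327. 248.] 0.65
top oil [341. 195. 358. 208.] 0.45
top bowl [150. 227. 186. 258.] 0.67
top cutter [116. 242. 137. 255.] 0.44
top probe [344. 246. 376. 257.] 0.47
top roll [347. 150. 380. 179.] 0.94
side 454.9158907314741 [-0.036 -1.347  0.802] [[0.92, -0.4, 0.0], [-0.19, -0.45, -0.87], [0.35, 0.8, -0.49]]
side shaker [246. 181. 265. 218.] 0.65
side shaker [212. 182. 293. 263.] 0.32
side timer [310. 300. 327. 322.] 0.81
side timer [318. 310. 356. 348.] 0.75
side timer [272. 222. 285. 239.] 0.45
side mill [260. 179. 265. 189.] 0.58
side mill [252. 274. 303. 322.] 0.55
side board [212. 183. 301. 263.] 0.55
side jus [299. 243. 317. 280.] 0.58
side bowl [191. 168. 219. 183.] 0.68
side cutter [185. 156. 201. 170.] 0.56
side probe [254. 272. 301. 320.] 0.61
side roll [352. 186. 384. 258.] 0.87
1.1 [ 0.30070954 -0.60429095  0.24529526] [[-0.9, -0.45, -0.0], [-0.45, 0.9, 0.0], [0.0, 0.0, -1.0]]
```

View pics/top0.png

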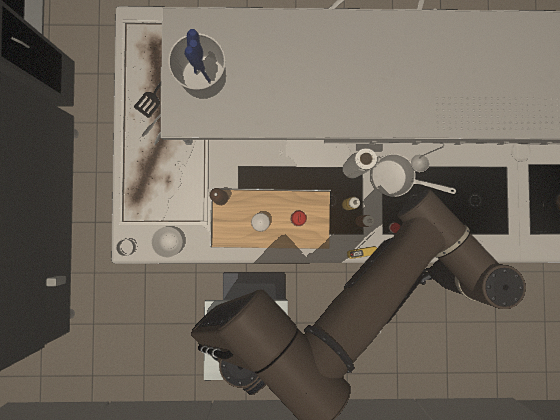

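View pics/side0.png

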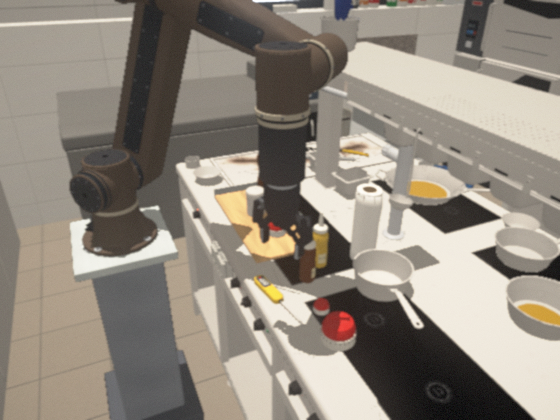

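The top view shows the board with the mill at (219,196), the shaker at (261,221) and a red timer at (298,218). The look-alikes are a small red timer at top (394,228) / side (321,307) and a large one at side (339,330). I choose the one on the board, and a close crop will check its size.

Run:
```python
from h import *
im=get_image("top")
cv2.imwrite("pics/crop1.png",cv2.resize(im[170:270,200:345],None,fx=5.4,fy=5.4,interpolation=cv2.INTER_CUBIC))
for n,u,v,z in [("corner",211,189,.012),("boardBR",330,248,.012),("boardBL",211,247,.012),("backR",330,190,.012),("shakertop",261,222,.108),("timer",297.5,218,.04),("milltop",219,195,.16),("shelfedge.5",250,138,.5),("shelf.4",250,138,.4)]:
    print(n,ray("top",u,v,z).round(3))
hsv=cv2.cvtColor(im,cv2.COLOR_BGR2HSV)
m=(((hsv[...,0]<8)|(hsv[...,0]>172))&(hsv[...,1]>140)&(hsv[...,2]>60)).astype(np.uint8)
n,l,st,ce=cv2.connectedComponentsWithStats(m)
for i in range(1,n):
    if st[i,4]>15:print(st[i],ce[i],ray("top",*ce[i],.05).round(3))
im=get_image("side");hsv=cv2.cvtColor(im,cv2.COLOR_BGR2HSV)
m=(((hsv[...,0]<8)|(hsv[...,0]>172))&(hsv[...,1]>140)&(hsv[...,2]>60)).astype(np.uint8)
n,l,st,ce=cv2.connectedComponentsWithStats(m)
for i in range(1,n):
    if st[i,4]>30:print("side",st[i],ce[i],ray("side",*ce[i],.03).round(3))
```

```text
corner [0.576 0.135 0.012]
boardBR [ 0.35  -0.322  0.012]
boardBL [0.354 0.133 0.012]
backR [ 0.573 -0.323  0.012]
shakertop [ 0.448 -0.059  0.108]
timer [ 0.464 -0.195  0.04 ]
milltop [0.541 0.085 0.16 ]
shelfedge.5 [ 0.664 -0.039  0.5  ]
shelf.4 [ 0.687 -0.034  0.4  ]
[292 211  14  15 164] [298.26829268 217.59756098] [ 0.465 -0.197  0.05 ]
[391 223   9  10  42] [394.71428571 227.11904762] [ 0.43 -0.56  0.05]
side [268 222  13   9  61] [273.16393443 226.57377049] [ 0.459 -0.19   0.03 ]
side [314 298  15  12 137] [321.30656934 303.80291971] [ 0.423 -0.581  0.03 ]
side [322 311  34  30 785] [338.77707006 325.20509554] [ 0.425 -0.665  0.03 ]
```

View pics/crop1.png

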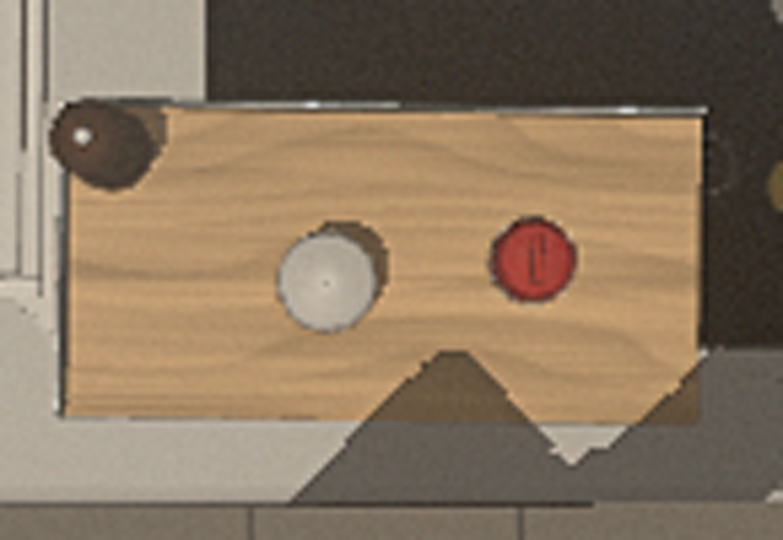

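The crop shows the red dome at crop (533,259), about 16 px ≈ 60 mm across. That is the described size, so it is the timer meant. The shaker cap is at (327,282), the mill is in the corner, and the wood's back edge runs from (170,107) to (700,116).

Run:
```python
from h import *
def w(x,y,z): return ray("top",200+(x+.5)/5.4-.5,170+(y+.5)/5.4-.5,z).round(4)[:2]
for n,x,y,z in [("back1",170,107,.012),("back2",700,116,.012),("front1",65,415,.012),("front2",700,424,.012),("L1",69,200,.012),("L2",63,415,.012),("R1",702,116,.012),("R2",699,420,.012),("shaker",327,282,.108),("timer",533,259,.036)]: print(n,w(x,y,z))
```

```text
back1 [0.5746 0.0579]
back2 [ 0.5686 -0.3201]
front1 [0.3563 0.1309]
front2 [ 0.3492 -0.3188]
L1 [0.5083 0.1291]
L2 [0.3563 0.1323]
R1 [ 0.5686 -0.3215]
R2 [ 0.3521 -0.3181]
shaker [ 0.4491 -0.0562]
timer [ 0.4659 -0.1986]
```

Request:
servo_tool --rows '[{"linear": [0.0,0.04,0.0],"gripper": 0.06},{"linear": [0.0,0.04,0.0],"gripper": 0.06},{"linear": [0.0,0.04,0.0],"gripper": 0.06},{"linear": [0.0,0.04,0.0],"gripper": 0.06},{"linear": [0.01,0.038,0.0],"gripper": 0.06}]'

```text
validation failed for argument at $.ro...
```

Request:
servo_tool --rows '[{"linear": [0.0,0.04,0.0],"delta_rot": [0,0,0.11],"gripper": 0.06},{"linear": [0.0,0.04,0.0],"delta_rot": [0,0,0.11],"gripper": 0.06},{"linear": [0.0,0.04,0.0],"delta_rot": [0,0,0.11],"gripper": 0.06},{"linear": [0.0,0.04,0.0],"delta_rot": [0,0,0],"gripper": 0.06},{"linear": [0.01,0.038,0.0],"delta_rot": [0,0,0],"gripper": 0.06}]'

```text
clock: 1.62
ee_pos: [0.3093, -0.4044, 0.2453]
tool_rot: [[-0.703, -0.711, -0.0], [-0.711, 0.703, 0.0], [-0.0, 0.0, -1.0]]
wrist_force: [1.8, -0.5, 0.3]
opening: 0.0399
gripper_force: 0.0
```

Request:
servo_tool --rows '[{"linear": [0.01,0.038,0.0],"delta_rot": [0,0,0],"gripper": 0.06},{"linear": [0.01,0.038,0.0],"delta_rot": [0,0,0],"gripper": 0.06},{"linear": [0.015,0.036,0.0],"delta_rot": [0,0,0],"gripper": 0.06},{"linear": [0.015,0.036,0.0],"delta_rot": [0,0,0],"gripper": 0.06},{"linear": [0.015,0.036,0.0],"delta_rot": [0,0,0],"gripper": 0.06}]'

```text
clock: 2.03
ee_pos: [0.3759, -0.2206, 0.2459]
tool_rot: [[-0.703, -0.711, 0.002], [-0.711, 0.703, -0.0], [-0.001, -0.001, -1.0]]
wrist_force: [1.5, -1.0, 0.2]
opening: 0.04
gripper_force: 0.0
```

Request:
servo_tool --rows '[{"linear": [0.015,0.036,0.0],"delta_rot": [0.083,-0.082,0],"gripper": 0.06},{"linear": [0.01,0.036,0.0],"delta_rot": [0.083,-0.082,0],"gripper": 0.06},{"linear": [0.008,0.034,0.0],"delta_rot": [0.083,-0.082,0],"gripper": 0.06},{"linear": [0,0,0],"delta_rot": [0,0,0],"gripper": 0.06},{"linear": [0,0,0],"delta_rot": [0,0,0],"gripper": 0.06}]'

```text
clock: 2.45
ee_pos: [0.4085, -0.1162, 0.246]
tool_rot: [[-0.659, -0.712, 0.242], [-0.669, 0.702, 0.244], [-0.344, -0.001, -0.939]]
wrist_force: [0.7, -1.0, 0.5]
opening: 0.0404
gripper_force: 0.0
```

Request:
servo_tool --rows '[{"linear": [-0.003,0.01,-0.04],"delta_rot": [0,0,0],"gripper": 0.06},{"linear": [0,0,-0.04],"delta_rot": [0,0,0],"gripper": 0.06},{"linear": [0,0,-0.04],"delta_rot": [0,0,0],"gripper": 0.06},{"linear": [0,0,-0.02],"delta_rot": [0,0,0],"gripper": 0.06},{"linear": [0,0,0],"delta_rot": [0,0,0],"gripper": 0.06}]'

```text
clock: 2.87
ee_pos: [0.4029, -0.1066, 0.101]
tool_rot: [[-0.664, -0.711, 0.232], [-0.668, 0.703, 0.244], [-0.337, 0.007, -0.942]]
wrist_force: [-0.7, 0.8, 0.8]
opening: 0.04
gripper_force: 0.0
```

Run:
```python
from h import *
a=get_image("top")[160:270,200:340];b=get_image("side")[130:290,190:330]
a=cv2.resize(a,(420,330),interpolation=cv2.INTER_CUBIC);b=cv2.resize(b,(370,423),interpolation=cv2.INTER_CUBIC)
o=np.zeros((423,790,3),np.uint8);o[:330,:420]=a;o[:,420:]=b
cv2.imwrite("pics/c2.png",o);s=read_state();print(s["ee_pos"],s["wrist_force"],s["qpos"])
```

```text
[ 0.40588494 -0.10711337  0.10527426] [0.36310437 0.31306288 0.60330565] [ -3.35356592   2.37594607 -37.47686861 -23.91358005 -39.24909887
 -24.08210607]
```

View pics/c2.png

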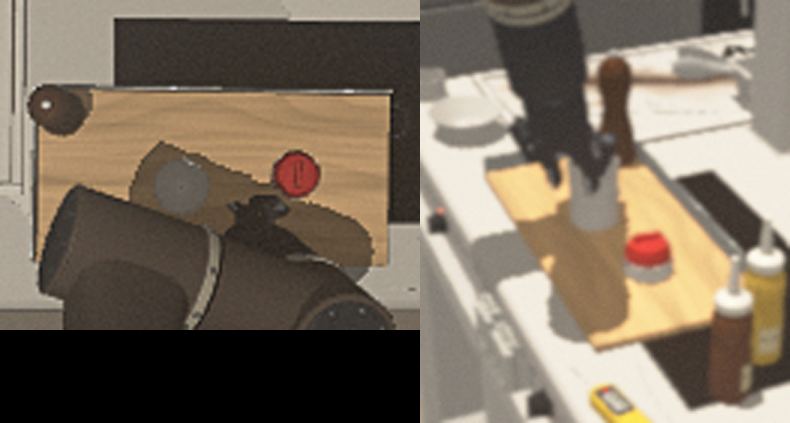

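The gripper, at crop (255,205), sits diagonally behind the shaker at (181,186) as planned and is clear of the timer. I lower it now and then push.

Request:
servo_tool --rows '[{"linear": [0,0,-0.03],"delta_rot": [0,0,0],"gripper": 0.06},{"linear": [0,0,-0.022],"delta_rot": [0,0,0],"gripper": 0.06},{"linear": [0,0,0],"delta_rot": [0,0,0],"gripper": 0.06},{"linear": [0,0,0],"delta_rot": [0,0,0],"gripper": 0.06}]'

```text
clock: 3.3
ee_pos: [0.4066, -0.1068, 0.0544]
tool_rot: [[-0.66, -0.712, 0.241], [-0.669, 0.703, 0.244], [-0.343, -0.0, -0.939]]
wrist_force: [0.2, -0.4, 0.2]
opening: 0.0404
gripper_force: 0.0
```

Request:
servo_tool --rows '[{"linear": [0.005,0.008,0],"delta_rot": [0,0,0],"gripper": 0.06},{"linear": [0.004,0.004,0],"delta_rot": [0,0,0],"gripper": 0.06},{"linear": [0.004,0.004,0],"delta_rot": [0,0,0],"gripper": 0.06},{"linear": [0.004,0.004,0],"delta_rot": [0,0,0],"gripper": 0.06},{"linear": [0.004,0.004,0],"delta_rot": [0,0,0],"gripper": 0.06}]'

```text
clock: 3.72
ee_pos: [0.4272, -0.0819, 0.0542]
tool_rot: [[-0.659, -0.712, 0.242], [-0.669, 0.702, 0.244], [-0.344, -0.001, -0.939]]
wrist_force: [-2.2, -0.9, 1.6]
opening: 0.0399
gripper_force: 1.1
```

Request:
servo_tool --rows '[{"linear": [0.005,0.0053,0],"delta_rot": [0,0,0],"gripper": 0.06},{"linear": [0.005,0.0053,0],"delta_rot": [0,0,0],"gripper": 0.06},{"linear": [0.005,0.0053,0],"delta_rot": [0,0,0],"gripper": 0.06},{"linear": [0.005,0.0053,0],"delta_rot": [0,0,0],"gripper": 0.06},{"linear": [0.005,0.0053,0],"delta_rot": [0,0,0],"gripper": 0.06}]'

```text
clock: 4.13
ee_pos: [0.4522, -0.0553, 0.0533]
tool_rot: [[-0.66, -0.712, 0.241], [-0.669, 0.702, 0.244], [-0.343, -0.0, -0.939]]
wrist_force: [-3.2, -3.3, 3.3]
opening: 0.0404
gripper_force: 2.1
```

Request:
servo_tool --rows '[{"linear": [0.005,0.0053,0],"delta_rot": [0,0,0],"gripper": 0.06},{"linear": [0.005,0.0053,0],"delta_rot": [0,0,0],"gripper": 0.06},{"linear": [0.005,0.0053,0],"delta_rot": [0,0,0],"gripper": 0.06},{"linear": [0.005,0.0053,0],"delta_rot": [0,0,0],"gripper": 0.06},{"linear": [0.005,0.0053,0],"delta_rot": [0,0,0],"gripper": 0.06}]'

```text
clock: 4.55
ee_pos: [0.4772, -0.0287, 0.0533]
tool_rot: [[-0.66, -0.712, 0.241], [-0.668, 0.703, 0.244], [-0.343, -0.0, -0.939]]
wrist_force: [-2.5, -2.3, 4.6]
opening: 0.0402
gripper_force: 2.1
```

Request:
servo_tool --rows '[{"linear": [0.005,0.0053,0],"delta_rot": [0,0,0],"gripper": 0.06},{"linear": [0.005,0.0053,0],"delta_rot": [0,0,0],"gripper": 0.06},{"linear": [0.002,0.002,0],"delta_rot": [0,0,0],"gripper": 0.06},{"linear": [0,0,0],"delta_rot": [0,0,0],"gripper": 0.06}]'

```text
clock: 4.88
ee_pos: [0.4894, -0.016, 0.0533]
tool_rot: [[-0.659, -0.712, 0.241], [-0.669, 0.702, 0.244], [-0.343, -0.0, -0.939]]
wrist_force: [0.3, -0.4, 0.2]
opening: 0.0403
gripper_force: 0.5
```

Run:
```python
from h import *
A=get_image("top");B=get_image("side")
a=cv2.resize(A[170:240,200:305],(420,280),interpolation=cv2.INTER_CUBIC);b=cv2.resize(B[150:260,215:315],(370,407),interpolation=cv2.INTER_CUBIC)
o=np.zeros((407,790,3),np.uint8);o[:280,:420]=a;o[:,420:]=b
cv2.imwrite("pics/c3.png",o);s=read_state();print(s["clock"],s["ee_pos"],s["wrist_force"])
```

```text
4.9833 [ 0.48893846 -0.01640589  0.05323894] [ 0.0825617  -0.24812965 -0.30933659]
```

View pics/c3.png

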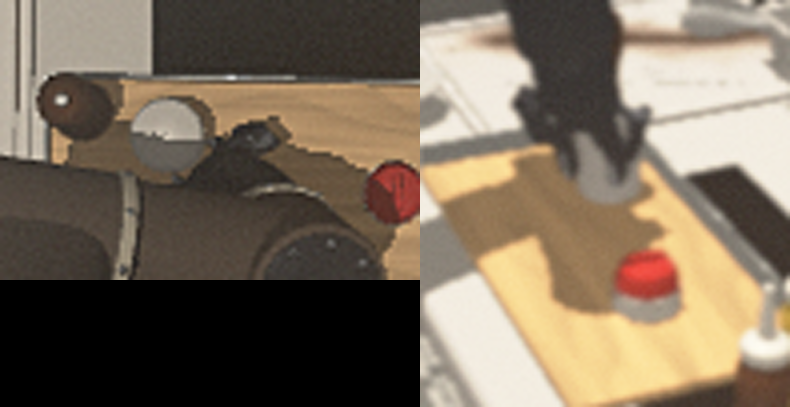

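The shaker is at crop (169,136), world about (0.515, 0.009), and is upright and following the fingers. About 27 mm remains in each axis.

Request:
servo_tool --rows '[{"linear": [0.004,0.004,0],"delta_rot": [0,0,0],"gripper": 0.06},{"linear": [0.004,0.004,0],"delta_rot": [0,0,0],"gripper": 0.06},{"linear": [0.004,0.004,0],"delta_rot": [0,0,0],"gripper": 0.06},{"linear": [0.003,0.003,0],"delta_rot": [0,0,0],"gripper": 0.06},{"linear": [0.002,0.002,0],"delta_rot": [0,0,0],"gripper": 0.06}]'

```text
clock: 5.4
ee_pos: [0.5062, 0.0008, 0.0532]
tool_rot: [[-0.66, -0.712, 0.241], [-0.669, 0.702, 0.244], [-0.343, -0.0, -0.939]]
wrist_force: [-0.6, -0.8, 0.5]
opening: 0.04
gripper_force: 0.7
```

Request:
servo_tool --rows '[{"linear": [0.001,0.001,0],"delta_rot": [0,0,0],"gripper": 0.06},{"linear": [0.001,0.001,0],"delta_rot": [0,0,0],"gripper": 0.06},{"linear": [0.001,0.001,0],"delta_rot": [0,0,0],"gripper": 0.06}]'

```text
clock: 5.65
ee_pos: [0.5087, 0.0034, 0.0532]
tool_rot: [[-0.66, -0.712, 0.241], [-0.669, 0.703, 0.244], [-0.343, 0.0, -0.939]]
wrist_force: [-0.6, -1.3, 0.5]
opening: 0.0402
gripper_force: 0.7
```

Request:
servo_tool --rows '[{"linear": [0.001,0.001,0],"delta_rot": [0,0,0],"gripper": 0.06},{"linear": [0.001,0.001,0],"delta_rot": [0,0,0],"gripper": 0.06},{"linear": [0.001,0.001,0],"delta_rot": [0,0,0],"gripper": 0.06}]'

```text
clock: 5.9
ee_pos: [0.5118, 0.0064, 0.0533]
tool_rot: [[-0.66, -0.712, 0.241], [-0.668, 0.703, 0.244], [-0.343, -0.0, -0.939]]
wrist_force: [-0.9, -1.2, 0.4]
opening: 0.0403
gripper_force: 0.6
```

Request:
servo_tool --rows '[{"linear": [0.001,0.001,0],"delta_rot": [0,0,0],"gripper": 0.06},{"linear": [0.001,0.001,0],"delta_rot": [0,0,0],"gripper": 0.06}]'

```text
clock: 6.07
ee_pos: [0.5138, 0.0084, 0.0533]
tool_rot: [[-0.66, -0.712, 0.241], [-0.668, 0.703, 0.244], [-0.343, -0.0, -0.939]]
wrist_force: [-0.4, -1.5, -0.5]
opening: 0.0403
gripper_force: 0.6
```

Request:
servo_tool --rows '[{"linear": [0.001,0.001,0],"delta_rot": [0,0,0],"gripper": 0.06},{"linear": [0.001,0.001,0],"delta_rot": [0,0,0],"gripper": 0.06}]'

```text
clock: 6.23
ee_pos: [0.5151, 0.0102, 0.0531]
tool_rot: [[-0.66, -0.712, 0.24], [-0.669, 0.702, 0.244], [-0.342, 0.001, -0.94]]
wrist_force: [-5.2, -4.7, 2.4]
opening: 0.0403
gripper_force: 3.0
```

Run:
```python
from h import *
A=get_image("top")
a=cv2.resize(A[175:225,205:280],(600,400),interpolation=cv2.INTER_CUBIC)
cv2.imwrite("pics/c4.png",a);s=read_state();print(s["clock"],s["ee_pos"],s["wrist_force"])
```

```text
6.2833 [0.51501306 0.01013948 0.05295383] [-4.31596874 -2.88476834  2.43623173]
```

View pics/c4.png

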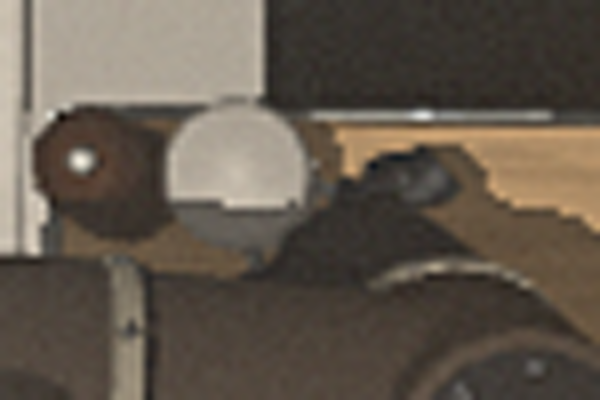

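Contact force has risen to about 7 N. The shaker's cap at crop (237,170) gives world (0.543, 0.037), which is seated against both mill and upstand. I retreat and go round to the timer.

Request:
servo_tool --rows '[{"linear": [-0.01,-0.01,0],"delta_rot": [0,0,0],"gripper": 0.06},{"linear": [-0.02,-0.02,0],"delta_rot": [0,0,0],"gripper": 0.06},{"linear": [-0.01,-0.01,0.037],"delta_rot": [0,0,0],"gripper": 0.294},{"linear": [0,-0.01,0.038],"delta_rot": [0,0,0],"gripper": 0.294},{"linear": [0,-0.02,0.032],"delta_rot": [0,0,0],"gripper": 0.294}]'

```text
clock: 6.7
ee_pos: [0.4754, -0.0598, 0.1625]
tool_rot: [[-0.659, -0.712, 0.242], [-0.669, 0.702, 0.244], [-0.343, -0.001, -0.939]]
wrist_force: [1.5, 0.6, -1.0]
opening: 0.0301
gripper_force: 0.0
```

Request:
servo_tool --rows '[{"linear": [0,-0.04,0],"delta_rot": [0,0,0.1215],"gripper": 0.294},{"linear": [-0.005,-0.04,0],"delta_rot": [0,0,0.1215],"gripper": 0.294},{"linear": [-0.01,-0.04,0],"delta_rot": [0,0,0.1215],"gripper": 0.294},{"linear": [-0.01,-0.04,0],"delta_rot": [0,0,0],"gripper": 0.294},{"linear": [-0.01,-0.039,0],"delta_rot": [0,0,0],"gripper": 0.294}]'

```text
clock: 7.12
ee_pos: [0.4449, -0.231, 0.1603]
tool_rot: [[-0.455, -0.875, 0.164], [-0.824, 0.483, 0.295], [-0.338, -0.002, -0.941]]
wrist_force: [0.8, 0.1, 0.1]
opening: 0.03
gripper_force: 0.0
```

Request:
servo_tool --rows '[{"linear": [0,0,0],"delta_rot": [0,0,0],"gripper": 0.294},{"linear": [0,0,0],"delta_rot": [0,0,0],"gripper": 0.294}]'

```text
clock: 7.28
ee_pos: [0.4442, -0.2314, 0.1596]
tool_rot: [[-0.46, -0.873, 0.164], [-0.822, 0.488, 0.294], [-0.337, 0.0, -0.942]]
wrist_force: [0.8, 1.1, 0.2]
opening: 0.0304
gripper_force: 0.0
```

Run:
```python
from h import *
A=get_image("top");B=get_image("side")
a=cv2.resize(A[170:240,200:305],(420,280),interpolation=cv2.INTER_CUBIC);b=cv2.resize(B[150:260,215:315],(370,407),interpolation=cv2.INTER_CUBIC)
o=np.zeros((407,790,3),np.uint8);o[:280,:420]=a;o[:,420:]=b
cv2.imwrite("pics/c5.png",o);s=read_state();print(s["clock"],s["ee_pos"],s["wrist_force"])
```

```text
7.3833 [ 0.4445391  -0.22904125  0.15981112] [0.94729636 0.52217702 0.08617971]
```

View pics/c5.png

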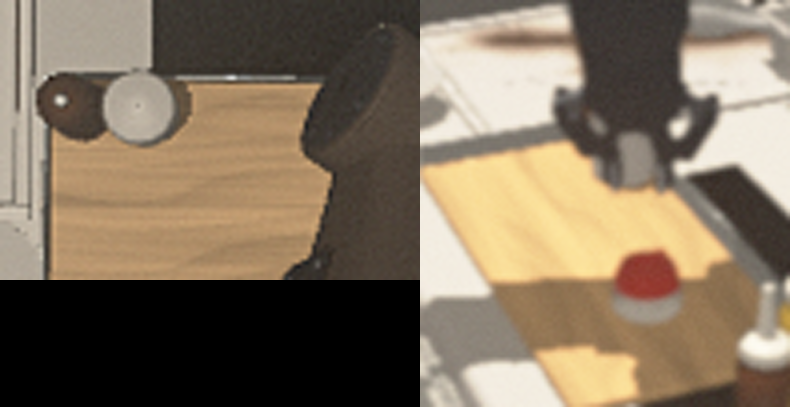

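The shaker stands at crop (139,107), world (0.541, 0.036), upright beside the mill. The timer is untouched at side crop (648,288). I finish the yaw and descend behind it.

Request:
servo_tool --rows '[{"linear": [-0.004,-0.028,0],"delta_rot": [0,0,0.09],"gripper": 0.294},{"linear": [0,0,-0.04],"delta_rot": [0,0,0],"gripper": 0.294},{"linear": [0,0,-0.04],"delta_rot": [0,0,0],"gripper": 0.294},{"linear": [0,0,-0.03],"delta_rot": [0,0,0],"gripper": 0.294},{"linear": [0,0,0],"delta_rot": [0,0,0],"gripper": 0.294}]'

```text
clock: 7.8
ee_pos: [0.4378, -0.2538, 0.0447]
tool_rot: [[-0.382, -0.915, 0.128], [-0.86, 0.403, 0.313], [-0.338, 0.009, -0.941]]
wrist_force: [-0.6, 0.5, -0.8]
opening: 0.0301
gripper_force: 0.0
```

Request:
servo_tool --rows '[{"linear": [0,0,0],"delta_rot": [0,0,0],"gripper": 0.294},{"linear": [0,0,0],"delta_rot": [0,0,0],"gripper": 0.294}]'

```text
clock: 7.97
ee_pos: [0.4417, -0.2569, 0.0516]
tool_rot: [[-0.378, -0.916, 0.137], [-0.862, 0.402, 0.307], [-0.337, -0.002, -0.942]]
wrist_force: [1.0, 0.1, 0.2]
opening: 0.0298
gripper_force: 0.0
```

Request:
servo_tool --rows '[{"linear": [0,0,-0.01],"delta_rot": [0,0,0],"gripper": 0.294},{"linear": [0,0,-0.006],"delta_rot": [0,0,0],"gripper": 0.294},{"linear": [0.002,0.0046,0],"delta_rot": [0,0,0],"gripper": 0.294},{"linear": [0.002,0.0046,0],"delta_rot": [0,0,0],"gripper": 0.294},{"linear": [0.002,0.0046,0],"delta_rot": [0,0,0],"gripper": 0.294}]'

```text
clock: 8.38
ee_pos: [0.4468, -0.2429, 0.0345]
tool_rot: [[-0.38, -0.915, 0.137], [-0.861, 0.404, 0.308], [-0.337, -0.001, -0.941]]
wrist_force: [0.0, -0.1, -0.5]
opening: 0.03
gripper_force: 0.0
```

Request:
servo_tool --rows '[{"linear": [0.0016,0.0037,0],"delta_rot": [0,0,0],"gripper": 0.294},{"linear": [0.0016,0.0037,0],"delta_rot": [0,0,0],"gripper": 0.294},{"linear": [0.0016,0.0037,0],"delta_rot": [0,0,0],"gripper": 0.294},{"linear": [0.002,0.0046,0],"delta_rot": [0,0,0],"gripper": 0.294},{"linear": [0.002,0.0046,0],"delta_rot": [0,0,0],"gripper": 0.294}]'

```text
clock: 8.8
ee_pos: [0.4555, -0.2227, 0.0341]
tool_rot: [[-0.38, -0.915, 0.136], [-0.861, 0.404, 0.308], [-0.337, -0.0, -0.942]]
wrist_force: [-0.2, -1.0, 1.0]
opening: 0.0303
gripper_force: 0.8
```

Request:
servo_tool --rows '[{"linear": [0.002,0.0046,0],"delta_rot": [0,0,0],"gripper": 0.294},{"linear": [0.002,0.0046,0],"delta_rot": [0,0,0],"gripper": 0.294},{"linear": [0.002,0.0046,0],"delta_rot": [0,0,0],"gripper": 0.294},{"linear": [0.002,0.0046,0],"delta_rot": [0,0,0],"gripper": 0.294},{"linear": [0.002,0.0046,0],"delta_rot": [0,0,0],"gripper": 0.294}]'

```text
clock: 9.22
ee_pos: [0.4654, -0.1995, 0.0339]
tool_rot: [[-0.38, -0.915, 0.136], [-0.861, 0.404, 0.308], [-0.337, 0.0, -0.941]]
wrist_force: [-0.3, -2.1, 1.5]
opening: 0.0299
gripper_force: 0.9
```

Request:
servo_tool --rows '[{"linear": [0.0022,0.005,0],"delta_rot": [0,0,0],"gripper": 0.294},{"linear": [0.0022,0.005,0],"delta_rot": [0,0,0],"gripper": 0.294},{"linear": [0.0022,0.005,0],"delta_rot": [0,0,0],"gripper": 0.294},{"linear": [0.0022,0.005,0],"delta_rot": [0,0,0],"gripper": 0.294},{"linear": [0.0022,0.005,0],"delta_rot": [0,0,0],"gripper": 0.294}]'

```text
clock: 9.63
ee_pos: [0.4764, -0.1744, 0.0339]
tool_rot: [[-0.38, -0.915, 0.136], [-0.861, 0.404, 0.308], [-0.337, 0.0, -0.941]]
wrist_force: [-0.3, -2.3, 1.3]
opening: 0.0301
gripper_force: 0.9
```

Request:
servo_tool --rows '[{"linear": [0.0022,0.005,0],"delta_rot": [0,0,0],"gripper": 0.294},{"linear": [0.0022,0.005,0],"delta_rot": [0,0,0],"gripper": 0.294},{"linear": [0.0022,0.005,0],"delta_rot": [0,0,0],"gripper": 0.294},{"linear": [0.0022,0.005,0],"delta_rot": [0,0,0],"gripper": 0.294},{"linear": [0.0022,0.005,0],"delta_rot": [0,0,0],"gripper": 0.294}]'

```text
clock: 10.05
ee_pos: [0.4874, -0.1494, 0.0339]
tool_rot: [[-0.38, -0.915, 0.136], [-0.861, 0.404, 0.308], [-0.337, 0.0, -0.941]]
wrist_force: [-0.5, -1.9, 0.6]
opening: 0.03
gripper_force: 0.9
```

Request:
servo_tool --rows '[{"linear": [0.0022,0.005,0],"delta_rot": [0,0,0],"gripper": 0.294},{"linear": [0.0022,0.005,0],"delta_rot": [0,0,0],"gripper": 0.294},{"linear": [0.0022,0.005,0],"delta_rot": [0,0,0],"gripper": 0.294},{"linear": [0.0022,0.005,0],"delta_rot": [0,0,0],"gripper": 0.294},{"linear": [0.0022,0.005,0],"delta_rot": [0,0,0],"gripper": 0.294}]'

```text
clock: 10.47
ee_pos: [0.4984, -0.1244, 0.0339]
tool_rot: [[-0.38, -0.915, 0.136], [-0.861, 0.404, 0.308], [-0.337, 0.0, -0.941]]
wrist_force: [-0.0, -2.4, 1.2]
opening: 0.0304
gripper_force: 0.9
```

Request:
servo_tool --rows '[{"linear": [0.0022,0.005,0],"delta_rot": [0,0,0],"gripper": 0.294},{"linear": [0.0022,0.005,0],"delta_rot": [0,0,0],"gripper": 0.294},{"linear": [0.0022,0.005,0],"delta_rot": [0,0,0],"gripper": 0.294},{"linear": [0.0013,0.003,0],"delta_rot": [0,0,0],"gripper": 0.294},{"linear": [0,0,0],"delta_rot": [0,0,0],"gripper": 0.294}]'

```text
clock: 10.88
ee_pos: [0.5063, -0.1061, 0.0339]
tool_rot: [[-0.38, -0.915, 0.136], [-0.861, 0.403, 0.309], [-0.337, 0.0, -0.941]]
wrist_force: [-0.3, -0.3, -0.6]
opening: 0.03
gripper_force: 0.1
```

Run:
```python
from h import *
A=get_image("top");B=get_image("side")
a=cv2.resize(A[170:240,200:305],(420,280),interpolation=cv2.INTER_CUBIC);b=cv2.resize(B[150:260,215:315],(370,407),interpolation=cv2.INTER_CUBIC)
o=np.zeros((407,790,3),np.uint8);o[:280,:420]=a;o[:,420:]=b
cv2.imwrite("pics/c6.png",o);s=read_state();print(s["clock"],s["ee_pos"],s["wrist_force"])
```

```text
10.9833 [ 0.50605422 -0.10658538  0.03382396] [ 0.66307358 -0.11321929 -0.81544969]
```

View pics/c6.png

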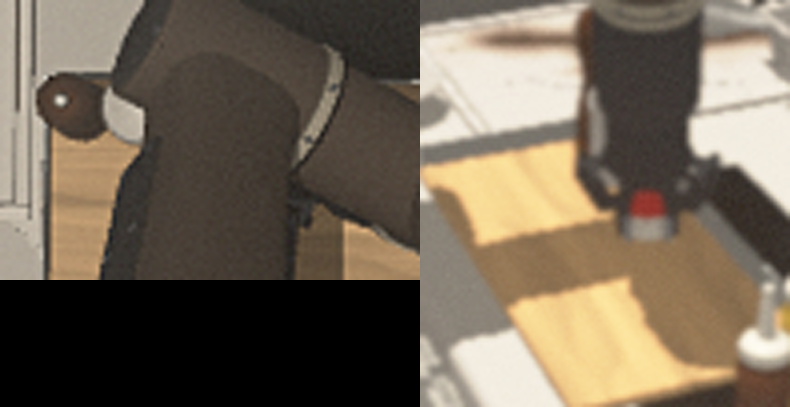

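The side crop shows the timer upright in the finger cradle, red dome at (650,205). The top view is blocked by the arm. I check its position by colour in the side view.

```bash
cat >> h.py <<'E'
def red():
    im=get_image("side");hsv=cv2.cvtColor(im,cv2.COLOR_BGR2HSV)
    m=(((hsv[...,0]<8)|(hsv[...,0]>172))&(hsv[...,1]>140)&(hsv[...,2]>50)).astype(np.uint8)
    n,l,st,ce=cv2.connectedComponentsWithStats(m)
    for i in range(1,n):
        if st[i,4]>30:print("side",st[i],ce[i].round(1),ray("side",*ce[i],.05).round(4))
E
python3 - <<'E'
from h import *
red(); print(proj("side",(.5234,-.067,.05)))
E
```

```text
side [272 202   9   6  49] [276.1 204.7] [ 0.5115 -0.0919  0.05  ]
side [314 298  15  12 144] [321.1 303.5] [ 0.4115 -0.5999  0.05  ]
side [322 310  34  30 789] [338.6 325. ] [ 0.413  -0.6818  0.05  ]
[276.33028096 200.90340461]
```

Request:
servo_tool --rows '[{"linear": [0.0022,0.005,0],"delta_rot": [0,0,0],"gripper": 0.294},{"linear": [0.0022,0.005,0],"delta_rot": [0,0,0],"gripper": 0.294},{"linear": [0.0022,0.005,0],"delta_rot": [0,0,0],"gripper": 0.294},{"linear": [0.0022,0.005,0],"delta_rot": [0,0,0],"gripper": 0.294},{"linear": [0.0022,0.005,0],"delta_rot": [0,0,0],"gripper": 0.294}]'

```text
clock: 11.45
ee_pos: [0.5173, -0.0813, 0.0339]
tool_rot: [[-0.38, -0.915, 0.136], [-0.861, 0.404, 0.308], [-0.337, 0.0, -0.941]]
wrist_force: [-1.2, -0.8, -0.2]
opening: 0.0305
gripper_force: 0.4
```

Request:
servo_tool --rows '[{"linear": [0.001,0.0022,0],"delta_rot": [0,0,0],"gripper": 0.294},{"linear": [0.001,0.0022,0],"delta_rot": [0,0,0],"gripper": 0.294},{"linear": [0.001,0.0022,0],"delta_rot": [0,0,0],"gripper": 0.294},{"linear": [0.001,0.0022,0],"delta_rot": [0,0,0],"gripper": 0.294}]'

```text
clock: 11.78
ee_pos: [0.5211, -0.0729, 0.0339]
tool_rot: [[-0.38, -0.915, 0.136], [-0.861, 0.404, 0.308], [-0.337, 0.0, -0.941]]
wrist_force: [-0.6, 0.1, -0.0]
opening: 0.0304
gripper_force: 0.4
```

Request:
servo_tool --rows '[{"linear": [0.0006,0.0012,0],"delta_rot": [0,0,0],"gripper": 0.294},{"linear": [0.0006,0.0012,0],"delta_rot": [0,0,0],"gripper": 0.294}]'

```text
clock: 11.95
ee_pos: [0.5223, -0.0707, 0.0339]
tool_rot: [[-0.38, -0.915, 0.136], [-0.861, 0.404, 0.308], [-0.337, 0.0, -0.941]]
wrist_force: [0.6, -0.9, -0.7]
opening: 0.0301
gripper_force: 0.4
```

Request:
servo_tool --rows '[{"linear": [0.0006,0.0012,0],"delta_rot": [0,0,0],"gripper": 0.294},{"linear": [0.0006,0.0012,0],"delta_rot": [0,0,0],"gripper": 0.294}]'

```text
clock: 12.12
ee_pos: [0.5235, -0.0683, 0.0339]
tool_rot: [[-0.38, -0.915, 0.136], [-0.861, 0.404, 0.308], [-0.337, 0.0, -0.941]]
wrist_force: [-1.0, -0.9, -0.1]
opening: 0.0301
gripper_force: 0.4
```

Request:
servo_tool --rows '[{"linear": [0.0006,0.0012,0],"delta_rot": [0,0,0],"gripper": 0.294},{"linear": [0.0006,0.0012,0],"delta_rot": [0,0,0],"gripper": 0.294}]'

```text
clock: 12.28
ee_pos: [0.5247, -0.0659, 0.0339]
tool_rot: [[-0.38, -0.915, 0.136], [-0.861, 0.404, 0.308], [-0.337, 0.0, -0.941]]
wrist_force: [-0.2, -0.8, -0.2]
opening: 0.0297
gripper_force: 0.4
```

Request:
servo_tool --rows '[{"linear": [0.0006,0.0012,0],"delta_rot": [0,0,0],"gripper": 0.294}]'

```text
clock: 12.37
ee_pos: [0.5253, -0.0647, 0.0339]
tool_rot: [[-0.38, -0.915, 0.136], [-0.861, 0.404, 0.308], [-0.337, 0.0, -0.941]]
wrist_force: [-0.3, -1.0, -0.0]
opening: 0.0301
gripper_force: 0.4
```

Request:
servo_tool --rows '[{"linear": [0.0006,0.0012,0],"delta_rot": [0,0,0],"gripper": 0.294}]'

```text
clock: 12.45
ee_pos: [0.5258, -0.0635, 0.0339]
tool_rot: [[-0.38, -0.915, 0.136], [-0.861, 0.404, 0.308], [-0.337, 0.0, -0.942]]
wrist_force: [-1.5, -2.0, -0.4]
opening: 0.0304
gripper_force: 1.2
```

Request:
servo_tool --rows '[{"linear": [0.0004,0.0009,0],"delta_rot": [0,0,0],"gripper": 0.294}]'

```text
clock: 12.53
ee_pos: [0.5259, -0.0629, 0.0338]
tool_rot: [[-0.38, -0.915, 0.135], [-0.862, 0.403, 0.308], [-0.336, 0.001, -0.942]]
wrist_force: [-2.3, -6.2, 0.7]
opening: 0.0302
gripper_force: 2.8
```

Request:
servo_tool --rows '[{"linear": [0.0004,0.0009,0],"delta_rot": [0,0,0],"gripper": 0.294}]'

```text
clock: 12.62
ee_pos: [0.526, -0.0624, 0.0337]
tool_rot: [[-0.38, -0.915, 0.135], [-0.862, 0.403, 0.308], [-0.336, 0.001, -0.942]]
wrist_force: [-4.0, -6.7, 1.4]
opening: 0.03
gripper_force: 3.5
```

Firm contact, about 8 N in both directions. I back off along the push line, lift and look.

Request:
servo_tool --rows '[{"linear": [-0.002,-0.0046,0],"delta_rot": [0,0,0],"gripper": 0.294},{"linear": [-0.01,-0.023,0],"delta_rot": [0,0,0],"gripper": 0.294},{"linear": [-0.01,-0.023,0.01],"delta_rot": [0,0,0],"gripper": 0.294},{"linear": [-0.005,-0.01,0.038],"delta_rot": [0,0,0],"gripper": 0.294},{"linear": [0,0,0.04],"delta_rot": [0,0,0],"gripper": 0.294}]'

```text
clock: 13.03
ee_pos: [0.4975, -0.1241, 0.1209]
tool_rot: [[-0.384, -0.914, 0.132], [-0.86, 0.406, 0.309], [-0.335, 0.005, -0.942]]
wrist_force: [2.1, 0.1, 0.4]
opening: 0.0304
gripper_force: 0.0
```

Request:
servo_tool --rows '[{"linear": [-0.01,-0.02,0.03],"delta_rot": [0,0,0],"gripper": 0.294},{"linear": [-0.01,-0.038,0],"delta_rot": [0,0,0],"gripper": 0.294},{"linear": [-0.01,-0.038,0],"delta_rot": [0,0,0],"gripper": 0.294},{"linear": [-0.01,-0.038,0],"delta_rot": [0,0,0],"gripper": 0.294},{"linear": [-0.01,-0.038,0],"delta_rot": [0,0,0],"gripper": 0.294}]'

```text
clock: 13.45
ee_pos: [0.4494, -0.2959, 0.1528]
tool_rot: [[-0.379, -0.915, 0.138], [-0.862, 0.403, 0.308], [-0.338, -0.002, -0.941]]
wrist_force: [0.8, 0.7, -0.0]
opening: 0.0302
gripper_force: 0.0
```

Run:
```python
from h import *
A=get_image("top");B=get_image("side")
a=cv2.resize(A[175:215,203:273],(630,360),interpolation=cv2.INTER_CUBIC);b=cv2.resize(B[160:240,230:310],(240,240),interpolation=cv2.INTER_CUBIC)
o=np.zeros((600,630,3),np.uint8);o[:360]=a;o[360:,:240]=b
cv2.imwrite("pics/c7.png",o);red()
hsv=cv2.cvtColor(A,cv2.COLOR_BGR2HSV);m=(((hsv[...,0]<8)|(hsv[...,0]>172))&(hsv[...,1]>140)&(hsv[...,2]>50)).astype(np.uint8)
n,l,st,ce=cv2.connectedComponentsWithStats(m)
for i in range(1,n):
    if st[i,4]>30:print(st[i],ce[i].round(1),ray("top",*ce[i],.04).round(4))
s=read_state();print(s["clock"],s["ee_pos"],s["wrist_force"])
```

```text
side [314 298  15  12 145] [321.1 303.4] [ 0.4116 -0.5996  0.05  ]
side [322 310  34  31 792] [338.6 325. ] [ 0.4131 -0.6819  0.05  ]
[246 191  13  14 145] [252.  197.2] [ 0.5427 -0.0238  0.04  ]
[415 221  20  20 281] [424.8 229.7] [ 0.4196 -0.6783  0.04  ]
13.6 [ 0.44896772 -0.29694044  0.15151003] [ 0.06460878  0.19808774 -0.22534258]
```

View pics/c7.png

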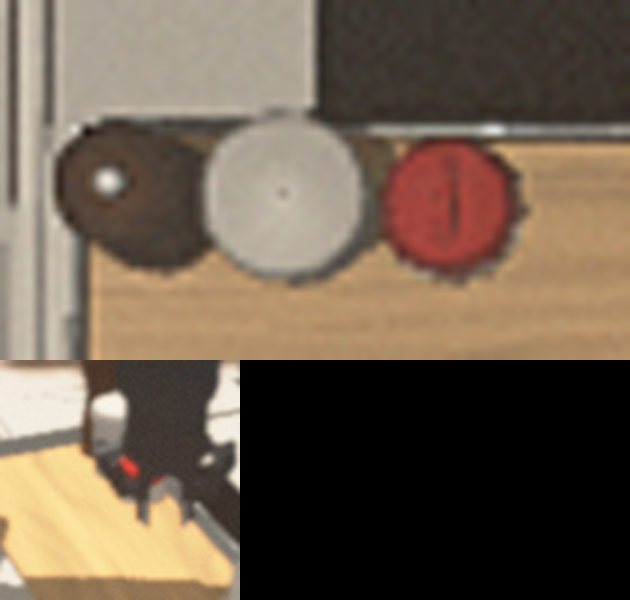

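The top crop shows a closed row of mill (155,200), shaker (283,195) and timer (450,205), all upright against the upstand. In board x the shaker is at about −33 mm and the timer at −31 mm, and their spacing is about 62 mm. The robot is clear, so I hand in.

```bash
python3 -c "
from plant import *
print(sign_off())"
```

```text
the job is handed in; nothing more can be done
None
```

The job is handed in: in the last picture, mill, shaker and timer stand upright in one closed row along the back upstand, with the robot clear of them (no verdict was shown).

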